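# Centre the mug on the kitchen scale and tare it without touching

### The job

Get the kitchen scale ready for weighing into the mug: with the fingertips, gently push the mug along the weighing plate until its foot stands inside the circle engraved in the middle of the plate, and take the fingers off it. Then tare the scale through its touchless sensor: point straight down at the tare window (the long oblong one at the left end of the panel) with closed fingertips, a finger's breadth above it, and keep still there for two seconds. Only push the mug, never lift or tip it, never touch the sensor panel or lean on the scale, and leave the things standing round it where they are.

Things in the scene. Friction and masses are not known exactly. Their poses are not given: they have to be found in the camera images.
- scale: low grey kitchen scale, 205 (x) x 165 (y) x 26 mm high, on rubber feet that do not slip (it cannot be moved). Origin: centre of its underside, on the worktop. Its x axis points to the rear, away from the robot, y to its left; it stands turned up to 20 degrees either way. Front 50 mm: the black sensor panel, top 22 mm above the worktop; behind it the aluminium weighing plate
- panel: black glass sensor panel of the scale, 47 (x) x 159 (y) x 4 mm; origin: centre of its underside, 17.5 mm above the worktop. On it a grey display strip along the rear and in front of that three flat touchless windows 52 mm apart: from left (+y) to right the long oblong (tare), the ring (power), the two dots (units)
- tare (a point): centre of the tare window, flush with the top of the panel, 22 mm above the worktop: a pale oblong 11 mm (x) by 29 mm (y), 87.5 mm in front of the scale's origin and 52 mm to its left. Axes as the scale's, z up
- plate_centre (a point): centre of the weighing plate's top face and of the engraved circle, 108 mm across; 25 mm behind the scale's origin (along its +x) and 26 mm above the worktop. The plate is 150 (x) x 160 (y) mm, level, edges rounded 2 mm, top 4 mm above the panel. Axes as the scale's
- plate (a joint): how far the weighing plate is pressed down on its spring, m: 0 empty, 0.003 at the stop; 4 N per mm (the mug alone presses it about 0.5 to 1 mm)
- mug: plain white mug on the plate, about 0.3 kg, 91 mm tall, straight cylinder 84 mm in diameter, slides on the plate. Its origin is at the underside, midway along mug and handle together: the cylinder's axis lies 18.5 mm from it along the mug's +y. The handle points along -y (to the rear of the scale, within 27 degrees), 80 mm out from the cylinder's axis, 17 to 80 mm above the foot
- mug_foot (a point): point on the cylinder's axis at the underside of the mug. At the start it is 26 to 61 mm off the centre of the engraved circle, on the robot's side of it, so that the mug hangs a little over the panel's display
- pepper_mill: small glass shaker with a grey cap, 44 mm across, 90 mm tall, beside the scale; origin at the centre of its underside. Leave it alone
- spice_jar: spice jar with a dark cap, 44 mm across, 105 mm tall, beside the scale; origin at the centre of its underside. Leave it alone
- mandarin: mandarin, 61 mm across, 50 mm tall, left of the scale; origin at its underside. Leave it alone
- jam_jar: jam jar with a white lid, 65 mm across, 94 mm tall, right of the scale; origin at the centre of its underside. Leave it alone
- peeler: green-handled peeler, 170 x 25 x 18 mm, lying on the worktop in front of the sink; origin at the middle of its underside. Leave it alone
There are look-alikes about, which are no part of the job. What is shaped like the mug but purple is not meant.

How it is judged:
By the outcome, as a careful person would: the job done as asked, in the order asked, and still so for the second after the job is handed in, with the robot touching nothing.
It also fails if it takes over 45 s, if anything falls off the work surface, if the arm or the gripper's body presses on something with over 40 N, if the wrist force passes 120 N, or if a joint passes its speed limit or range.

### The arm

A 6-joint arm with a two-finger parallel gripper is mounted at the origin on a cart in front of the work surface, level with it; the furniture and walls round the work are solid. World frame = base frame: x ahead of the robot, y to its left, z up, the work surface at z = 0. Lengths are in mm, angles in degrees, forces in N, time in s.
With the tool pointing down it reaches from about 275 to 725 mm from the base axis. Payload 15.9 kg.
Tool frame: the origin (TCP) lies between the finger pads, 19 mm behind the fingertips; this is the grasp point; z points along the fingers, y is the line along which they close (so a half turn about z gives the same grasp; the last joint's range is limited). The gripper opens to 85 mm and grips with 20 to 120 N. Pads are 22 mm wide; open, the fingers measure 114 mm over their backs; the gripper's body (76 mm by 85 mm) begins 54 mm behind the grasp point. The pads swing forward as they close: fully open they stand 13 mm farther back than shut.
Start: joints at [69.442, 12.198, -1.971, 75.831, 0, 90], TCP at [175.569, 468.146, 250.006] pointing down, gripper open.
Joint ranges: [-170.91, 170.91], [-42.67, 98.43], [-65.05, 77.54], [-120.47, 116.71], [-90, 82.35], [-180, 180]. Speed limits (degrees/s): [108.29, 108.29, 136.94, 147.25, 180, 180].

### API

Orientations are given as [roll, pitch, yaw] about the fixed x, y, z axes, in that order (R = Rz(yaw) Ry(pitch) Rx(roll)).
In Python, from cell import env gives the robot as it stands.
- The arm moves only by the tool send_rows, never from a script. Its argument "motion" is a list of rows, each an object with "turn": the turn, a rotation vector about the tool's x, y, z in degrees, a list of three; "translation": the shift along the tool's x, y, z in cm, a list of three; "hand": the gripper command: -1 is shut, 1 is fully open, values between are in proportion. A call has 1 to 20 rows; each row shifts and turns the commanded pose from where the row before left it, along the tool's axes as they then stand; what a row does not reach is not made up. A row lasts 1/8 s, in which the tool goes at most 62.5 mm and 10.7 degrees, less where a joint would pass 70% of its speed; a pose out of reach is approached as far as the arm can. A call with a gripper value outside its range is refused whole. The fingers move at their own pace and stop on an object; "squeeze" is the grip in N (left out, the last holds). Time passes only in rows, so rows that do not move let the fingers close. It gives the time, the measured TCP pose, the force, the opening and the grip force at its end, in the units of the state.
- env.read_state(): the state, without advancing time (a new reading comes with each control period).
- env.snapshot(name): name is "scene" or "top"; returns a dict with "img" (400x640x3 uint8, red, green, blue), "mtx" (3x3 intrinsics, pixels), "dist" ([k1, k2, p1, p2, k3] as OpenCV has them; the pictures are not rectified), "origin" and "attitude" of the camera in the world. Camera axes: x right, y down, z forward; pixel columns grow to the right and rows downward; lengths in mm; the calibration is good to about 2 mm. A picture is of the moment at which its call begins. There is no depth.
- env.finish_job(): hands the job in; it is judged then, once.
The state is a dict: "clock": time; "q": joint angles; "joint_vel": joint speeds; "joint_efforts": joint torques, N m; "tcp_pos": TCP position; "eef_rot": TCP orientation; "ft_force": force on the tool from outside, world axes, zero at the start; "wrist_torque": the same for the moment, N m; "opening": opening from 0.0 (shut) to 1.0 (fully open); "finger_force": force on a finger pad.
Only numpy, scipy, OpenCV 4.12 (cv2) and the standard library are available. Lean on these libraries where they do the work, as an engineer would, in place of code of your own. Each camera call takes 0.05 s, during which the arm holds its last target. There are 200 camera calls.

## Working session

There is one attempt and no reset: what is moved stays moved. The work goes in short steps, Python scripts to look and compute and a tool call to move; the robot and the scene stay as the last step left them, time stands still between calls to the robot, and variables do not carry over. Pictures are saved under pics/ and viewed, at most 12 in all, crops included, and the job is handed in when it is done.

Besides the shell and the picture viewer there is one more tool, called after "Emit:" as name([rows], argument=value, ...), one row to a line, values as JSON. send_rows: Moves the arm, as the interface text tells. Its arguments: {"type":"object","properties":{"motion":{"type":"array"},"squeeze":{"type":"number"}},"required":["motion"]}

```bash
mkdir -p pics; cat > h.py <<'E'
import numpy as np, cv2
from scipy.spatial.transform import Rotation as Ro
from cell import env
def Rm(a):
    a=np.array(a,float)
    if a.shape==(3,3): return a
    if a.shape==(3,): return Ro.from_euler('xyz',a,degrees=True).as_matrix()
    raise ValueError(a)
def snap(n,f=None):
    s=env.snapshot(n)
    if f: cv2.imwrite('pics/'+f,cv2.cvtColor(np.array(s['img']),cv2.COLOR_RGB2BGR))
    return s
def toplane(s,uv,z):
    p=cv2.undistortPoints(np.array(uv,float).reshape(-1,1,2),np.array(s['mtx'],float),np.array(s['dist'],float)).reshape(-1,2)
    d=np.c_[p,np.ones(len(p))]@Rm(s['attitude']).T
    o=np.array(s['origin'],float)
    return o+d*((z-o[2])/d[:,2])[:,None]
def proj(s,P):
    R=Rm(s['attitude']); rv=cv2.Rodrigues(R.T)[0]; t=-R.T@np.array(s['origin'],float)
    return cv2.projectPoints(np.array(P,float).reshape(-1,1,3),rv,t,np.array(s['mtx'],float),np.array(s['dist'],float))[0].reshape(-1,2)
E
python3 - <<'E'
from h import *
for n in('top','scene'):
    s=snap(n,n+'0.png'); print(n,s['origin'],s['attitude'],s['mtx'])
print(env.read_state())
E
```

```text
top [ 510.81570502   80.3085565  1030.48833552] [-176.04883003   -0.43805598  -91.12034716] [[360.87194154   0.         322.06813854]
 [  0.         360.87194154 200.05266666]
 [  0.           0.           1.        ]]
scene [ 360.86763867  679.03475107 1184.49329476] [-150.1675138    -0.20294331 -161.54134324] [[397.31361446   0.         318.90914853]
 [  0.         397.31361446 204.15888952]
 [  0.           0.           1.        ]]
{'clock': 0.1, 'q': array([ 6.94442248e+01,  1.22224175e+01, -2.00378832e+00,  7.58316633e+01,
        1.45459858e-03,  9.00000959e+01]), 'joint_vel': array([ 0.0207552 , -0.09613171, -0.00232883, -0.07945266,  0.01533391,
        0.07447448]), 'joint_efforts': array([ 1.16698138e-03, -6.87252903e+01,  4.87804985e+01,  1.22376127e-02,
        1.90417318e-04, -1.31025320e-05]), 'tcp_pos': array([175.4521671 , 467.90061885, 249.56779178]), 'eef_rot': array([-1.79942131e+02, -1.45450098e-03,  1.59444127e+02]), 'ft_force': array([ 0.2075164 ,  0.62914727, -0.17336831]), 'wrist_torque': array([ 0.01512109, -0.01280539,  0.05562503]), 'finger_force': 0.0, 'opening': 0.9969082587704532}
```

View pics/top0.png

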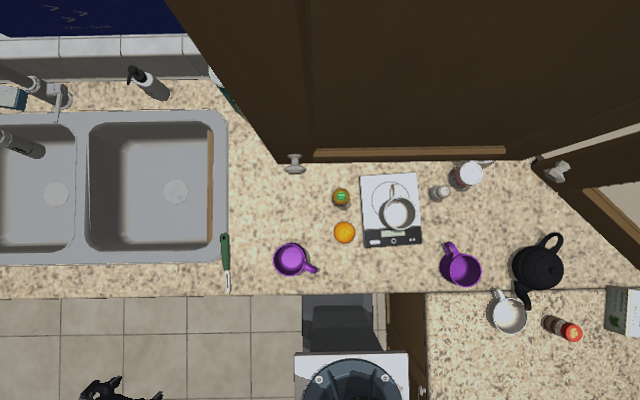

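View pics/scene0.png

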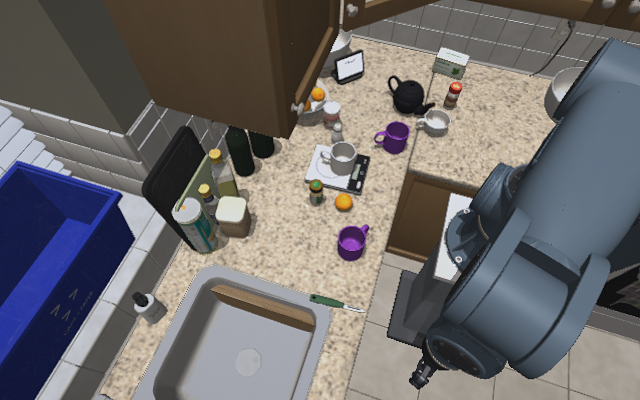

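The top view shows the scale at about u 360–422, v 172–248. The mug's rim is near (397,212) and the handle points up to (392,188). The mandarin is at (344,232), the spice jar at (341,197), the pepper mill at (440,193) and the jam jar at (468,175). A cabinet overhangs further back. I'll enlarge the crops next.

```bash
python3 - <<'E'
from h import *
a=cv2.imread('pics/top0.png')[160:260,330:485]; b=cv2.imread('pics/scene0.png')[120:215,295:385]
cv2.imwrite('pics/c1.png',np.vstack([cv2.resize(a,(0,0),fx=5,fy=5,interpolation=cv2.INTER_CUBIC)]))
cv2.imwrite('pics/c2.png',cv2.resize(b,(0,0),fx=6,fy=6,interpolation=cv2.INTER_CUBIC))
E
```

```text
(no output)
```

View pics/c1.png

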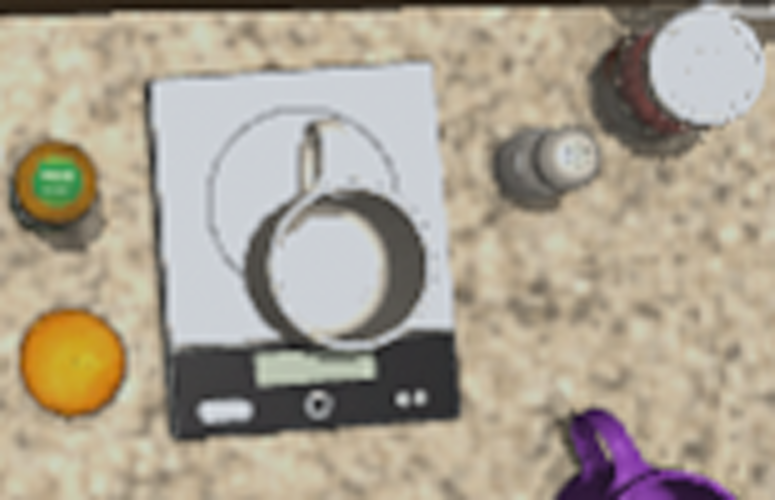

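View pics/c2.png

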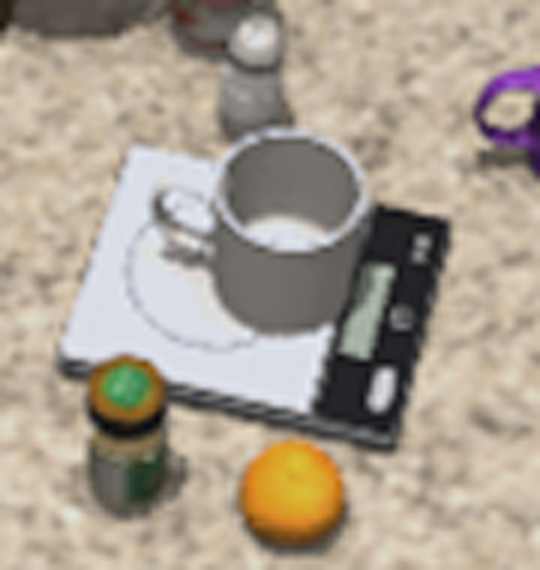

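The crops show the tare window at (226,411), the ring at (319,404) and the dots at (411,398). The plate's rear corners are at (150,82) and (432,63), and the panel's front corners at (174,438) and (458,418). The mug's rim is centred at about (336,268).

```bash
python3 - <<'E'
from h import *
s=snap('top');t=snap('scene')
def c1(P,z): return toplane(s,[[330+(x+.5)/5-.5,160+(y+.5)/5-.5] for x,y in P],z)
def c2(P,z): return toplane(t,[[295+(x+.5)/6-.5,120+(y+.5)/6-.5] for x,y in P],z)
w=c1([(226,411),(319,404),(411,398)],22);print('win top\n',w.round(1),np.linalg.norm(np.diff(w,axis=0),axis=1))
print('win scene\n',c2([(382,390),(401,318),(422,248)],22).round(1))
r=c1([(150,82),(432,63)],26);f=c1([(174,438),(458,418)],22);print('corners',r.round(1),f.round(1))
d=w[0]-w[2]; yaw=np.degrees(np.arctan2(-d[0],d[1])); d2=r.mean(0)-f.mean(0);yaw2=np.degrees(np.arctan2(d2[1],d2[0]));print('yaw',yaw,yaw2)
y=np.radians((yaw+yaw2)/2);ex=np.array([np.cos(y),np.sin(y)]);ey=np.array([-ex[1],ex[0]])
o1=w[1,:2]+87.5*ex; o2=(r.mean(0)+f.mean(0))[:2]/2; print('origin',o1,o2)
o=(o1+o2)/2; print('plate c',o+25*ex,'tare',o-87.5*ex+52*ey)
print('circle top', c1([(207,190),(300,106),(398,188)],26).round(1))
th=c1([(245,268),(427,268),(336,350),(336,187)],116.3);print('rim',th.round(1),th[:2].mean(0),th[2:].mean(0))
th2=c2([(215,205),(369,205),(292,128),(292,252)],116.3);print('rim sc',th2.round(1),th2[:2].mean(0),th2[2:].mean(0))
h=c1([(313,122)],105);print('handle end',h)
for n,p,z in(('mand',(72,362),30),('spice',(55,184),105),('pep',(570,157),90),('jam',(706,67),94)): print(n,c1([p],z).round(0))
for z in(300,400,500,600,700):print(z,toplane(s,[(293,163),(400,160)],z).round(),toplane(t,[(297,108)],z).round())
E
```

```text
win top
 [[ 461.1  -73.2   22. ]
 [ 463.9 -125.3   22. ]
 [ 466.1 -176.8   22. ]] [52.0968956 51.6042341]
win scene
 [[ 463.4  -72.4   22. ]
 [ 466.4 -124.5   22. ]
 [ 467.9 -177.4   22. ]]
corners [[ 645.7  -35.3   26. ]
 [ 653.6 -194.5   26. ]] [[ 446.7  -43.9   22. ]
 [ 454.5 -202.7   22. ]]
yaw 2.810185302426617 2.402996347657387
origin [ 551.28018357 -121.28880804] [ 550.10993366 -119.11515811]
plate c [ 575.66919224 -119.06503555] tare [460.92074008 -72.23510147]
circle top [[ 584.3  -65.6   26. ]
 [ 630.6 -119.3   26. ]
 [ 583.4 -172.8   26. ]]
rim [[ 537.7  -70.7  116.3]
 [ 535.8 -163.3  116.3]
 [ 495.3 -115.6  116.3]
 [ 578.  -118.3  116.3]] [ 536.75114851 -116.98875566  116.3       ] [ 536.62532255 -116.95112561  116.3       ]
rim sc [[ 576.3  -99.7  116.3]
 [ 495.  -127.   116.3]
 [ 551.3 -165.4  116.3]
 [ 526.4  -82.5  116.3]] [ 535.60717294 -113.32590394  116.3       ] [ 538.80893297 -123.9727658   116.3       ]
handle end [[ 612.71489067 -110.02585079  105.        ]]
mand [[490.  12.  30.]]
spice [[583.  24. 105.]]
pep [[ 593. -248.   90.]]
jam [[ 639. -321.   94.]]
300 [[638. 132. 300.]
 [640. -88. 300.]] [[685. -95. 300.]]
400 [[621. 125. 400.]
 [623. -65. 400.]] [[648.  -8. 400.]]
500 [[603. 118. 500.]
 [605. -42. 500.]] [[611.  80. 500.]]
600 [[586. 111. 600.]
 [587. -19. 600.]] [[575. 167. 600.]]
700 [[568. 104. 700.]
 [569.   4. 700.]] [[538. 255. 700.]]
```

Two views put the mug's axis at about (537,-117.5) and the plate centre at about (576,-119). The scale's yaw is about 2.6° and the tare window is at about (461.5,-72.5). The plan is to push with half-open fingers as a cradle, tilted so the gripper body clears the rim.

Emit:
send_rows([
  {"turn":[0,0,-10.3],"translation":[0,0,0],"hand":0.06},
  {"turn":[0,0,-10.3],"translation":[0,0,0],"hand":0.06},
  {"turn":[0,0,0],"translation":[0,0,0],"hand":0.06},
])

```text
clock: 0.57
tcp_pos: [175.5, 468.1, 249.9]
eef_rot: [-180.0, -0.0, 180.0]
ft_force: [-0.2, -0.8, -0.0]
opening: 0.533
finger_force: 0.0
```

```bash
python3 -c "
from h import *
s=env.read_state();print(s['q'].round(1),s['tcp_pos'].round(1),s['eef_rot'].round(1),s['opening'])"
```

```text
[69.4 12.2 -2.  75.8 -0.  69.5] [175.5 468.1 249.9] [-180.   -0.  180.] 0.5328955979700961
```

Emit:
send_rows([
  {"turn":[0,0,0],"translation":[-1.6,-3.66,0],"hand":0.06},
  {"turn":[0,0,0],"translation":[-1.6,-3.66,0],"hand":0.06},
  {"turn":[0,0,0],"translation":[-1.6,-3.66,0],"hand":0.06},
  {"turn":[0,0,0],"translation":[-1.6,-3.66,0],"hand":0.06},
  {"turn":[0,0,0],"translation":[-1.6,-3.66,0],"hand":0.06},
  {"turn":[0,0,0],"translation":[-1.6,-3.66,0],"hand":0.06},
  {"turn":[0,0,0],"translation":[-1.6,-3.66,0],"hand":0.06},
  {"turn":[0,0,0],"translation":[-1.6,-3.66,0],"hand":0.06},
  {"turn":[0,0,0],"translation":[-1.6,-3.66,0],"hand":0.06},
  {"turn":[0,0,0],"translation":[-1.6,-3.66,0],"hand":0.06},
  {"turn":[0,0,0],"translation":[-1.6,-3.66,0],"hand":0.06},
  {"turn":[0,0,0],"translation":[-1.6,-3.66,0],"hand":0.06},
  {"turn":[0,0,0],"translation":[-1.6,-3.66,0],"hand":0.06},
  {"turn":[0,0,0],"translation":[-1.6,-3.66,0],"hand":0.06},
  {"turn":[0,0,0],"translation":[-1.6,-3.66,0],"hand":0.06},
  {"turn":[0,0,0],"translation":[-1.6,-3.66,0],"hand":0.06},
  {"turn":[0,-8.33,0],"translation":[0,0,0],"hand":0.06},
  {"turn":[0,-8.33,0],"translation":[0,0,0],"hand":0.06},
  {"turn":[0,-8.34,0],"translation":[0,0,0],"hand":0.06},
  {"turn":[0,0,0],"translation":[0,0,0],"hand":0.06},
])

```text
clock: 3.08
tcp_pos: [429.6, -117.0, 249.0]
eef_rot: [179.9, 25.0, 179.7]
ft_force: [-0.1, -0.4, 0.6]
opening: 0.531
finger_force: 0.0
```

Emit:
send_rows([
  {"turn":[0,0,0],"translation":[1.98,-0.1,4.24],"hand":0.06},
  {"turn":[0,0,0],"translation":[1.98,0,4.24],"hand":0.06},
  {"turn":[0,0,0],"translation":[1.98,0,4.24],"hand":0.06},
  {"turn":[0,0,0],"translation":[1.98,0,4.24],"hand":0.06},
  {"turn":[0,0,0],"translation":[-0.9,0,0.42],"hand":0.06},
  {"turn":[0,0,0],"translation":[-0.9,0,0.42],"hand":0.06},
  {"turn":[0,0,0],"translation":[0,0,0],"hand":0.06},
])

```text
clock: 3.95
tcp_pos: [454.4, -118.8, 65.1]
eef_rot: [-179.9, 25.2, -179.9]
ft_force: [0.6, 0.1, 0.9]
opening: 0.528
finger_force: 0.0
```

```bash
python3 - <<'E'
from h import *
s=snap('scene');t=snap('top')
a=cv2.resize(s['img'][100:220,270:430],(0,0),fx=5,fy=5,interpolation=cv2.INTER_CUBIC)
cv2.imwrite('pics/p1.png',a[:,:,::-1])
E
```

```text
(no output)
```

View pics/p1.png

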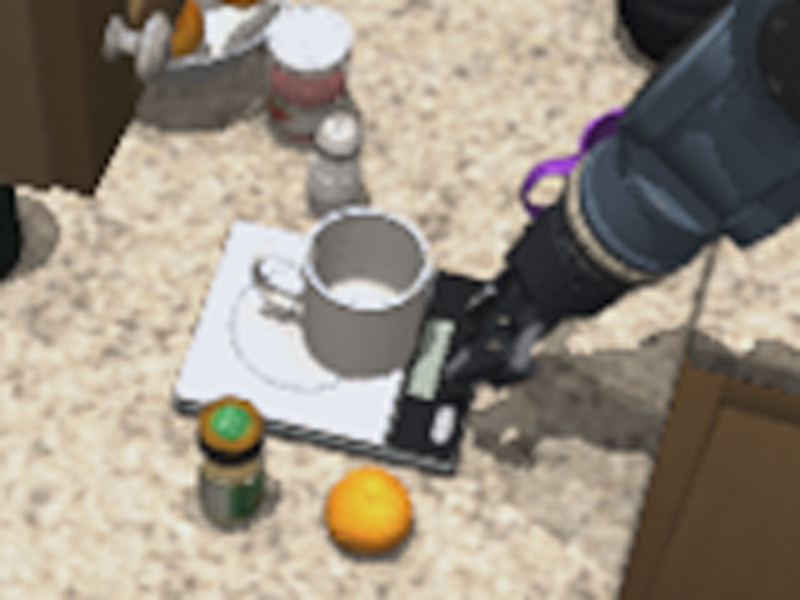

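The scene view shows the gripper low in front of the mug and clear of it, with the tips above the panel near (480,350). I'll push slowly from here.

Emit:
send_rows([
  {"turn":[0,0,0],"translation":[-0.45,0,0.21],"hand":0.06},
  {"turn":[0,0,0],"translation":[-0.45,0,0.21],"hand":0.06},
  {"turn":[0,0,0],"translation":[-0.45,0,0.21],"hand":0.06},
  {"turn":[0,0,0],"translation":[-0.27,0,0.13],"hand":0.06},
  {"turn":[0,0,0],"translation":[-0.27,0,0.13],"hand":0.06},
  {"turn":[0,0,0],"translation":[-0.27,0,0.13],"hand":0.06},
  {"turn":[0,0,0],"translation":[-0.27,0,0.13],"hand":0.06},
  {"turn":[0,0,0],"translation":[-0.27,0,0.13],"hand":0.06},
  {"turn":[0,0,0],"translation":[-0.27,0,0.13],"hand":0.06},
  {"turn":[0,0,0],"translation":[-0.27,0,0.13],"hand":0.06},
  {"turn":[0,0,0],"translation":[-0.27,0,0.13],"hand":0.06},
  {"turn":[0,0,0],"translation":[-0.27,0,0.13],"hand":0.06},
])

```text
clock: 5.55
tcp_pos: [493.7, -118.2, 62.4]
eef_rot: [-180.0, 25.0, -180.0]
ft_force: [-2.7, -0.6, 0.6]
opening: 0.53
finger_force: 1.3
```

```bash
python3 - <<'E'
from h import *
s=snap('scene');t=snap('top')
a=cv2.resize(s['img'][120:200,290:390],(0,0),fx=4,fy=4,interpolation=cv2.INTER_CUBIC)
b=cv2.resize(t['img'][160:260,340:440],(0,0),fx=4,fy=4,interpolation=cv2.INTER_CUBIC)
c=np.zeros((400,800,3),np.uint8);c[:320,:400]=a;c[:,400:]=b
cv2.imwrite('pics/p2.png',c[:,:,::-1])
E
```

```text
(no output)
```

View pics/p2.png

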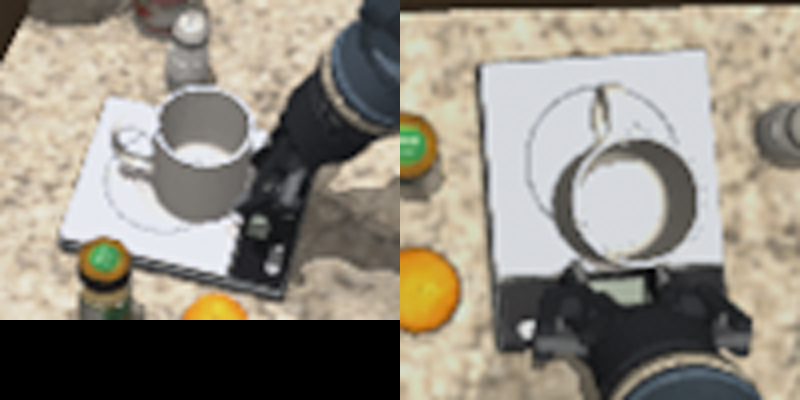

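The fingers touch the mug's front symmetrically (force -2.7 N) and the rim has shifted back by about 6–7 mm to around (625,204) in the right panel. About 31 mm remain.

Emit:
send_rows([
  {"turn":[0,0,0],"translation":[-0.27,0,0.13],"hand":0.06},
  {"turn":[0,0,0],"translation":[-0.27,0,0.13],"hand":0.06},
  {"turn":[0,0,0],"translation":[-0.27,0,0.13],"hand":0.06},
  {"turn":[0,0,0],"translation":[-0.27,0,0.13],"hand":0.06},
  {"turn":[0,0,0],"translation":[-0.27,0,0.13],"hand":0.06},
  {"turn":[0,0,0],"translation":[-0.27,0,0.13],"hand":0.06},
  {"turn":[0,0,0],"translation":[-0.27,0,0.13],"hand":0.06},
  {"turn":[0,0,0],"translation":[-0.27,0,0.13],"hand":0.06},
  {"turn":[0,0,0],"translation":[-0.27,0,0.13],"hand":0.06},
  {"turn":[0,0,0],"translation":[-0.27,0,0.13],"hand":0.06},
  {"turn":[0,0,0],"translation":[0,0,0],"hand":0.06},
])

```text
clock: 7.02
tcp_pos: [523.9, -118.2, 62.2]
eef_rot: [180.0, 25.0, -179.9]
ft_force: [-1.4, 0.2, 0.5]
opening: 0.53
finger_force: 0.5
```

```bash
python3 - <<'E'
from h import *
s=snap('scene');t=snap('top')
print(env.read_state()['tcp_pos'])
a=cv2.resize(s['img'][120:200,300:380],(0,0),fx=5,fy=5,interpolation=cv2.INTER_CUBIC)
b=cv2.resize(t['img'][160:240,350:430],(0,0),fx=5,fy=5,interpolation=cv2.INTER_CUBIC)
c=np.hstack([a,b])
cv2.imwrite('pics/p3.png',c[:,:,::-1])
E
```

```text
[ 523.81288089 -118.21515429   62.2430141 ]
```

View pics/p3.png

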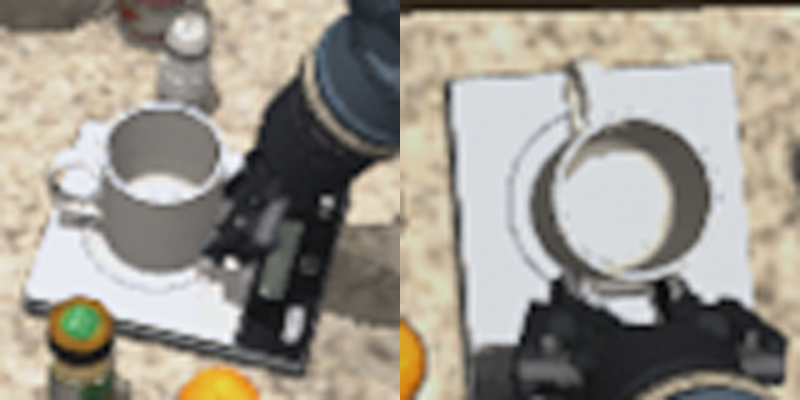

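The mug has moved back, with its rim at about x 530–712, y 119–283 in the right panel. I'll convert that to a position.

```bash
python3 - <<'E'
from h import *
s=snap('top')
f=lambda P,z:toplane(s,[[350+(x+.5)/5-.5,160+(y+.5)/5-.5] for x,y in P],z).round(1)
r=f([(530,201),(712,201),(621,119),(621,283)],116.3);print(r,r[:2].mean(0),r[2:].mean(0))
print(f([(507,195)],26),'inner bottom',f([(554,210),(674,210)],32))
print(proj(s,[[575,-118,116.3]]))
E
```

```text
[[ 568.  -268.6  116.3]
 [ 566.2 -362.4  116.3]
 [ 609.2 -317.5  116.3]
 [ 525.3 -313.4  116.3]] [ 567.1 -315.5  116.3] [ 567.25 -315.45  116.3 ]
[[ 577.2 -290.3   26. ]] inner bottom [[ 568.  -314.    32. ]
 [ 566.7 -381.5   32. ]]
[[396.70545176 198.17026533]]
```

```bash
python3 - <<'E'
from h import *
s=snap('top');t=snap('scene')
f=lambda s,u0,v0,P,z:toplane(s,[[u0+(x+.5)/5-.5,v0+(y+.5)/5-.5] for x,y in P],z).round(1)
r=f(s,350,160,[(130,201),(312,201),(221,119),(221,283)],116.3);print(r[:2].mean(0),r[2:].mean(0))
r=f(t,300,120,[(103,155),(224,155),(164,103),(164,207)],116.3);print(r,r.mean(0))
print('foot low edge',f(t,300,120,[(158,271)],26))
C=np.array([575.7,-119.1,26]);a=np.linspace(0,2*np.pi,72)
ring=lambda c,R,z:np.c_[c[0]+R*np.cos(a),c[1]+R*np.sin(a),0*a+z]
def draw(cam,u0,v0,k=5):
    im=cv2.resize(cam['img'][v0:v0+80,u0:u0+80],(0,0),fx=k,fy=k,interpolation=cv2.INTER_CUBIC)[:,:,::-1].copy()
    for R_,col in((ring(C,54,26),(0,0,255)),(ring((571.5,-112),42,116.3),(0,200,0)),(ring((571.5,-112),42,25.3),(255,0,0))):
        p=(proj(cam,R_)-[u0,v0]+.5)*k-.5
        cv2.polylines(im,[p.round().astype(int).reshape(-1,1,2)],True,col,1)
    return im
cv2.imwrite('pics/p4.png',np.hstack([draw(t,300,120),draw(s,350,160)]))
E
```

```text
[ 571.   -110.45  116.3 ] [ 571.1  -110.45  116.3 ]
[[ 612.8 -101.2  116.3]
 [ 535.7 -127.2  116.3]
 [ 587.3 -156.6  116.3]
 [ 561.   -73.4  116.3]] [ 574.2 -114.6  116.3]
foot low edge [[565.3 -82.9  26. ]]
```

View pics/p4.png

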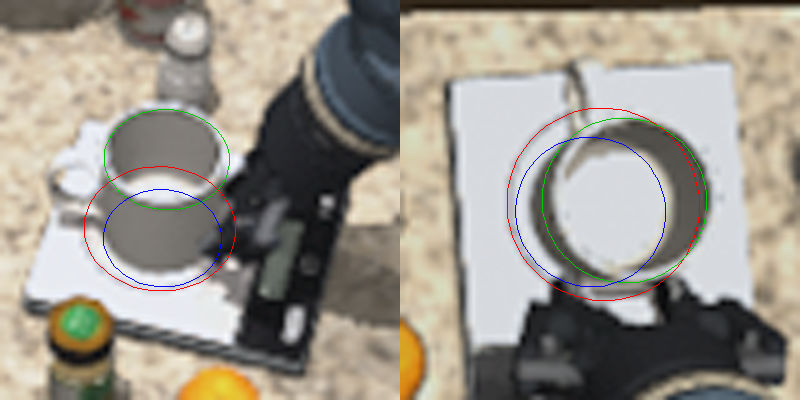

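My left rim edge was really the foot's silhouette. Correcting for that, the mug's axis is at about (573,-117) against (576,-119), which matches the cradle centre. I'll push 3 mm more, then retreat, rise, close the fingers and straighten the tool.

Emit:
send_rows([
  {"turn":[0,0,0],"translation":[-0.14,0,0.06],"hand":0.06},
  {"turn":[0,0,0],"translation":[-0.14,0,0.06],"hand":0.06},
  {"turn":[0,0,0],"translation":[0,0,0],"hand":0.06},
  {"turn":[0,0,0],"translation":[0.45,0,-0.21],"hand":0.06},
  {"turn":[0,0,0],"translation":[0.45,0,-0.21],"hand":0.06},
  {"turn":[0,0,0],"translation":[1.36,0,-0.63],"hand":0.06},
  {"turn":[0,0,0],"translation":[1.36,0,-0.63],"hand":0.06},
  {"turn":[0,0,0],"translation":[1.36,0,-0.63],"hand":0.06},
  {"turn":[0,0,0],"translation":[1.36,0,-0.63],"hand":0.06},
  {"turn":[0,0,0],"translation":[-1.27,0,-2.72],"hand":0.06},
  {"turn":[0,0,0],"translation":[-1.27,0,-2.72],"hand":0.06},
  {"turn":[0,0,0],"translation":[-1.27,0,-2.72],"hand":-1},
  {"turn":[0,8.33,0],"translation":[0,0,0],"hand":-1},
  {"turn":[0,8.33,0],"translation":[0,0,0],"hand":-1},
  {"turn":[0,8.34,0],"translation":[0,0,0],"hand":-1},
  {"turn":[0,0,0],"translation":[0,0,0],"hand":-1},
])

```text
clock: 9.28
tcp_pos: [457.7, -118.2, 151.1]
eef_rot: [180.0, -0.1, -179.9]
ft_force: [-0.6, 0.5, -0.6]
opening: -0.0
finger_force: 0.0
```

```bash
cat >> h.py <<'E'
C=np.array([575.7,-119.1,26]);a=np.linspace(0,2*np.pi,72)
ring=lambda c,R,z:np.c_[c[0]+R*np.cos(a),c[1]+R*np.sin(a),0*a+z]
def draw(cam,u0,v0,rings,k=5,pts=()):
    im=cv2.resize(cam['img'][v0:v0+80,u0:u0+80],(0,0),fx=k,fy=k,interpolation=cv2.INTER_CUBIC)[:,:,::-1].copy()
    f=lambda P:((proj(cam,P)-[u0,v0]+.5)*k-.5).round().astype(int)
    for R_,col in rings: cv2.polylines(im,[f(R_).reshape(-1,1,2)],True,col,1)
    for p in pts: cv2.circle(im,tuple(map(int,f([p])[0])),3,(255,0,255),-1)
    return im
E
python3 - <<'E'
from h import *
s=snap('top');t=snap('scene');st=env.read_state();print(st['tcp_pos'].round(1),st['eef_rot'].round(1),st['opening'])
m=(576,-118)
R=[(ring(C,54,26),(0,0,255)),(ring(m,42,116.3),(0,200,0)),(ring(m,42,25.3),(255,0,0))]
T=st['tcp_pos']+[0,0,-19]
cv2.imwrite('pics/p5.png',np.hstack([draw(t,300,120,R,5,[T]),draw(s,350,160,R)]))
E
```

```text
[ 456.5 -118.2  151.7] [ 1.8e+02  1.0e-01 -1.8e+02] 0.0003892281360082582
```

View pics/p5.png

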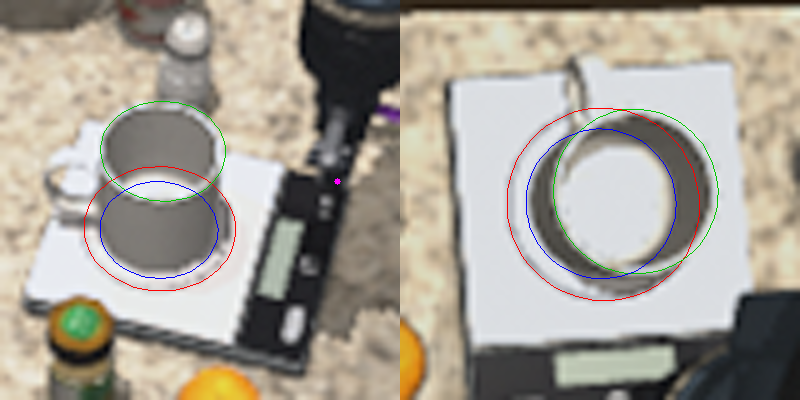

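The mug now stands inside the circle: in the top view the gaps to the circle are about 12.7 mm on the left and 11 mm at the front. The fingertips near (333,178) fit a tip 19 mm beyond the TCP. Next I'll move over the tare window.

Emit:
send_rows([
  {"turn":[0,0,0],"translation":[-0.28,2.3,0],"hand":-1},
  {"turn":[0,0,0],"translation":[-0.27,2.27,0],"hand":-1},
  {"turn":[0,0,0],"translation":[0,0,2],"hand":-1},
  {"turn":[0,0,0],"translation":[0,0,2],"hand":-1},
  {"turn":[0,0,0],"translation":[0,0,0],"hand":-1},
])

```text
clock: 10.0
tcp_pos: [460.5, -72.5, 111.8]
eef_rot: [180.0, 0.0, -180.0]
ft_force: [-0.6, -0.4, -0.0]
opening: -0.003
finger_force: 0.0
```

```bash
python3 - <<'E'
from h import *
s=snap('top');t=snap('scene');st=env.read_state();print(st['tcp_pos'].round(1),st['eef_rot'].round(1),st['opening'])
T=st['tcp_pos']+[0,0,-19]
cv2.imwrite('pics/p6.png',np.hstack([draw(t,320,140,[],5,[T,(462,-72.5,22)]),draw(s,340,190,[],5,[(462,-72.5,22)])]))
E
```

```text
[461.9 -72.7 113.1] [ 1.8e+02  1.0e-01 -1.8e+02] -0.0025108035583179564
```

View pics/p6.png

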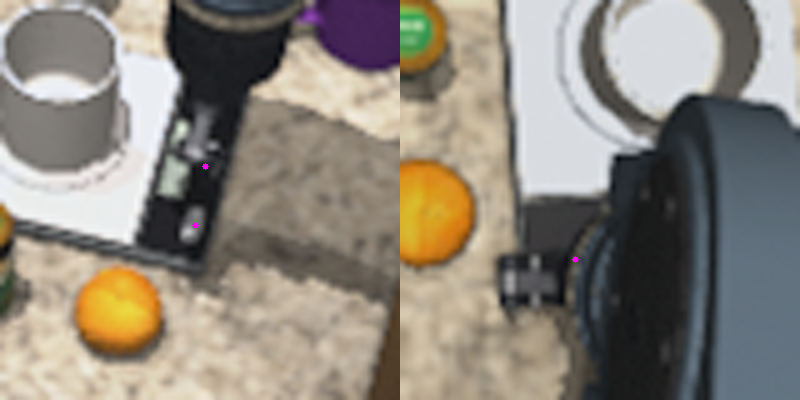

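The window dot lies on the tare oblong at about (193,225), and the predicted tip is straight above it. I'll descend and hold there.

Emit:
send_rows([
  {"turn":[0,0,0],"translation":[0,0,1.5],"hand":-1},
  {"turn":[0,0,0],"translation":[0,0,1.5],"hand":-1},
  {"turn":[0,0,0],"translation":[0,0,1.0],"hand":-1},
  {"turn":[0,0,0],"translation":[0,0,0.8],"hand":-1},
  {"turn":[0,0,0],"translation":[0,0,0.6],"hand":-1},
  {"turn":[0,0,0],"translation":[0,0,0],"hand":-1},
  {"turn":[0,0,0],"translation":[0,0,0],"hand":-1},
])

```text
clock: 10.98
tcp_pos: [462.5, -72.6, 58.4]
eef_rot: [-180.0, 0.0, -180.0]
ft_force: [0.6, -0.2, -0.1]
opening: -0.0
finger_force: 0.0
```

```bash
python3 - <<'E'
from h import *
t=snap('scene');st=env.read_state();print(st['tcp_pos'].round(1),st['eef_rot'].round(1),st['ft_force'])
T=st['tcp_pos']+[0,0,-19]
cv2.imwrite('pics/p7.png',np.hstack([draw(t,335,150,[],7,[]),draw(t,335,150,[],7,[T,(462,-72.5,22)])])[:, :560*2][:,160:960])
E
```

```text
[462.5 -72.6  58.4] [-180.    0. -180.] [0.40121697 0.3038378  0.22652091]
```

View pics/p7.png

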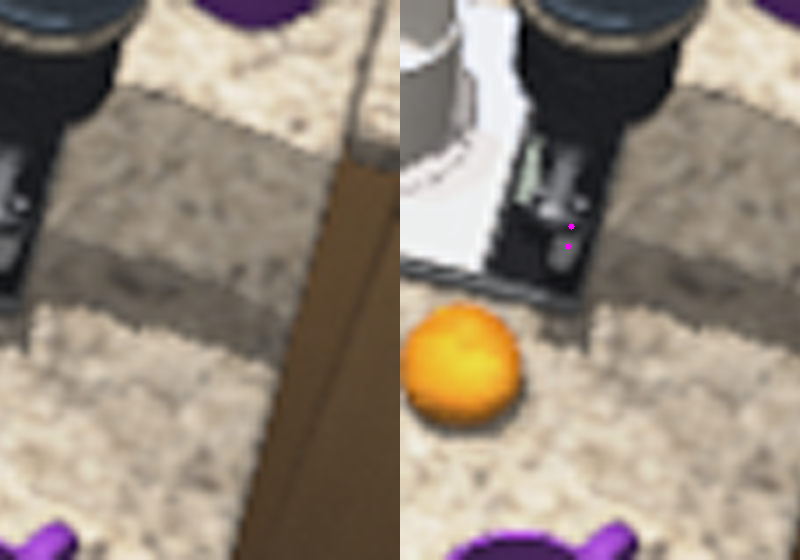

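The fingertip is about 17 mm above the tare window, at (568,230) over (568,246), with no contact force. I'll hold still.

Emit:
send_rows([
  {"turn":[0,0,0],"translation":[0,0,0],"hand":-1},
  {"turn":[0,0,0],"translation":[0,0,0],"hand":-1},
  {"turn":[0,0,0],"translation":[0,0,0],"hand":-1},
  {"turn":[0,0,0],"translation":[0,0,0],"hand":-1},
  {"turn":[0,0,0],"translation":[0,0,0],"hand":-1},
  {"turn":[0,0,0],"translation":[0,0,0],"hand":-1},
  {"turn":[0,0,0],"translation":[0,0,0],"hand":-1},
  {"turn":[0,0,0],"translation":[0,0,0],"hand":-1},
  {"turn":[0,0,0],"translation":[0,0,0],"hand":-1},
  {"turn":[0,0,0],"translation":[0,0,0],"hand":-1},
  {"turn":[0,0,0],"translation":[0,0,0],"hand":-1},
  {"turn":[0,0,0],"translation":[0,0,0],"hand":-1},
  {"turn":[0,0,0],"translation":[0,0,0],"hand":-1},
  {"turn":[0,0,0],"translation":[0,0,0],"hand":-1},
  {"turn":[0,0,0],"translation":[0,0,0],"hand":-1},
  {"turn":[0,0,0],"translation":[0,0,0],"hand":-1},
  {"turn":[0,0,0],"translation":[0,0,0],"hand":-1},
  {"turn":[0,0,0],"translation":[0,0,0],"hand":-1},
  {"turn":[0,0,0],"translation":[0,0,0],"hand":-1},
  {"turn":[0,0,0],"translation":[0,0,0],"hand":-1},
])

```text
clock: 13.52
tcp_pos: [462.3, -72.5, 58.1]
eef_rot: [-180.0, 0.0, -180.0]
ft_force: [0.4, 0.1, -0.4]
opening: -0.004
finger_force: 0.0
```

Emit:
send_rows([
  {"turn":[0,0,0],"translation":[0,0,-2],"hand":-1},
  {"turn":[0,0,0],"translation":[0,0,-4],"hand":-1},
  {"turn":[0,0,0],"translation":[0,0,-4],"hand":-1},
  {"turn":[0,0,0],"translation":[0,0,-4],"hand":-1},
  {"turn":[0,0,0],"translation":[0,0,0],"hand":-1},
  {"turn":[0,0,0],"translation":[0,0,0],"hand":-1},
])

```text
clock: 14.28
tcp_pos: [462.1, -72.5, 197.5]
eef_rot: [180.0, -0.0, -180.0]
ft_force: [-1.1, 0.3, -0.5]
opening: 0.0
finger_force: 0.0
```

```bash
python3 -c "
from h import *
print(env.read_state()['tcp_pos'],env.finish_job())"
```

```text
the job is handed in; nothing more can be done
[462.06238653 -72.5018193  197.53160022] None
```

The job is handed in at about 14 s with no verdict returned: by the camera views the mug stands inside the circle, and the closed fingertips held still about 17 mm above the tare window for 2.5 s, then rose clear.

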